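Stand the slumped binder back in its rack and close up the row

TASK

One binder in the file rack has slumped over onto the sliding follower. With the fingertips, push the leaning binder back up so that it stands on its own foot, while the follower stays where it is; then push the follower along the rack until the binder stands upright and snug between it and the row. Only push: do not pick up or carry any binder, and leave the can, the tape roll and the wrench where they are.

Things in the scene. Friction and masses are not known exactly. Their poses are not given: they have to be found in the camera images.
- rack: Grey steel file rack, fixed, 200 (own x) by 420 (own y) mm; the row runs along its y. Origin on the bench under its centre. Floor 6 mm above the bench; low walls at x = +-98 mm, 30 mm high; end plate 170 mm high at the +y end, inner face at y = +200 mm. The -y end is open. Turned by up to about 0.3 rad.
- leaner: Slumped blue binder, a stiff block 180 (own x) by 50 (y) by 210 mm (z, its height), 0.35 to 0.65 kg; origin: centre of underside. It leans 0.5 rad to the rack's -y on the follower's front plate, its top edge 45 mm past the plate, 190 mm above the bench. Pushed there along +y (1 to 4 N) it pivots up about its lower -y edge; within 0.15 rad of upright it settles on its foot by itself.
- row0: Blue binder of the same size, standing upright against the rack's end plate (stays). Origin at the centre of its underside.
- row1: Blue binder of the same size, standing upright next to row0 (stays); the leaning binder belongs directly beside it, on its -y side, origins 50 mm apart when touching. Origin at the centre of its underside.
- follower (a joint): Travel of the aluminium follower along the rack towards the row (rack's +y), in m, 0 at the start, 0.16 at most. It is guided, cannot tip or lift, and stays where it is left; sliding it takes about 5 N, some 8 to 12 N with the binder being pushed along.
- follower_face (a point): Foot of the follower's front face (it touches the binder), mid-width, 6 mm above the bench; axes as the rack's. The front plate is 170 mm wide, 4 mm thick, its top 100 mm above this point. It touches an upright binder when this point lies 25 mm to the -y side of the binder's origin.
- follower_tab (a point): Middle of the rear (-y) face of the follower's push tab, an upright plate 100 mm wide (rack's x), 6 mm thick, top 57 mm above the bench; this point is 36 mm above the bench, 100 mm behind the front face. Between tab and front plate lie a flat foot and two thin sloping braces.
- can: Bystander: metal can, 66 mm across and 100 mm high, on the bench on the robot's side of the rack. Origin at the centre of its underside.
- tape: Bystander: grey roll of tape lying flat, 90 mm across, 35 mm high, on the far side of the rack. Origin at the centre of its underside.
- wrench: Bystander: open wrench lying on the bench on the far side of the rack. Origin on its underside.
Mind the look-alikes: they are no part of the job. Leave any pink look-alike of the leaner alone. Leave any red look-alike of the row0 alone.

How it is judged:
On the way:
1. the slumped binder has been pushed upright (within 4 degrees) while the follower is still within 20 mm of its start (angle between leaner's own z axis and vertical below 0.07 rad and value of joint follower below 0.02 m), for 0.2 s.
At the end, for the whole second after the job is handed in: All three binders stand upright (within 3 degrees) on the rack floor, the slumped one square to the rack (within 4 degrees) beside the other two, with no more than 8 mm of slack left in all between end plate, binders and follower, and at rest (angle between each of leaner, row0, row1's own z axis and vertical below 0.05 rad and angle between the y axis of leaner and the y axis of rack, either way round below 0.07 rad and y of leaner in the frame of rack above 0.066 m and z of leaner in the frame of rack below 0.012 m and y of follower_face in the frame of rack above 0.041 m and y of row1 in the frame of rack above 0.116 m and linear speed of leaner below 0.02 m/s and velocity of joint follower below 0.01 m/s); the robot touches nothing.
It fails at once if a binder is lifted (height (world z) of leaner above 0.045 m or height (world z) of any of row0, row1 above 0.03 m).
It fails at once if a binder of the row is knocked over (angle between any of row0, row1's own z axis and vertical above 0.35 rad).
It fails at once if the can, tape roll or wrench is moved by more than 20 mm (distance of any of can, tape, wrench from where it was at the start of the episode above 0.02 m).
It also fails if it takes over 53 s, if anything falls off the work surface, if the arm or the gripper's body presses on something with over 40 N, if the wrist force passes 120 N, or if a joint passes its speed limit or range.

ROBOT

A 7-joint arm with a two-finger parallel gripper is mounted at the origin on the work surface. World frame = base frame: x ahead of the robot, y to its left, z up, the work surface at z = 0. Lengths are in m, angles in rad, forces in N, time in s.
With the tool pointing down it reaches from about 0.4 to 0.925 m from the base axis. Payload 4.1 kg.
Tool frame: the origin (TCP) lies midway between the tips of the shut fingers; the grasp point (between the pads) lies bot.tcp_to_grasp behind it (bot.tcp_to_grasp is the distance from the TCP to the grasp point, in m); z points along the fingers, x is the direction in which the jaws open and shut, and the axes are right-handed (so a half turn about z gives the same grasp; the last joint's range is limited). The gripper opens to 85 mm and grips with 20 to 120 N. Pads are 22 mm wide; open, the fingers measure 114 mm over their backs; the gripper's body (76 mm by 85 mm) begins 54 mm behind the grasp point. The pads swing forward as they close: fully open they stand 13 mm farther back than shut.
Start: joints at [-1.202, 0.398, 0.045, 1.537, -0.019, 1.207, -0.051], TCP at [0.293, 0.58, 0.231] pointing down, gripper open.
Joint ranges: [-2.82, 2.82], [-0.49, 2.23], [-1.37, 1.46], [0, 2.46], [-1.36, 4.5], [0.23, 2], [-2.94, 2.94]. Speed limits (rad/s): [2.57, 2.57, 3.14, 3.14, 3.14, 3.14, 3.14].

INTERFACE

Orientations are given as a unit quaternion [x, y, z, w].
In Python, from workcell import bot gives the robot as it stands.
- The arm moves only by the shell command python3 -m jog 'ROWS' [FORCE]. ROWS is text: rows parted by semicolons, each of 7 numbers parted by spaces: the shift along the tool's x, y, z in units of 40 mm (1.0 is 40 mm), then the turn, a rotation vector about the tool's x, y, z in rad, then the closure in counts, from 0 (fully open) to 255 (shut). In form: x y z ax ay az gripper; .... A call has 1 to 20 rows; each row is the pose to reach, as a shift and turn from the pose commanded when the call began, along the tool's axes at that moment; what a row does not reach only later rows make up. A row lasts 1/10 s, in which the tool goes at most 50 mm and 8.59 degrees, less where a joint would pass 70% of its speed; a pose out of reach is approached as far as the arm can. A call with a gripper value outside its range is refused whole. The fingers move at their own pace and stop on an object; FORCE is the grip in N (left out, the last holds). Time passes only in rows, so rows that repeat a pose let the fingers close. It gives the time, the measured TCP pose, the force and the opening at its end, in the units of the state.
- bot.get_obs(): the state, without advancing time (a new reading comes with each control period).
- bot.capture(name): name is "scene" or "top" or "wrist"; returns the picture (384x512x3 uint8, red, green, blue); there is no depth.
- bot.camera_info(name): a dict with "fov_y" (degrees; the focal length in pixels is half the picture's height over the tangent of half this angle, whatever the lens; pixels are square), "cx", "cy" (the principal point, pixels), "k1" (the pictures are not rectified: a ray, as slopes to the right and down, at radius r is drawn at 1 + k1 r^2 times it, then the intrinsics apply), "extrinsics" (4x4, takes a point from camera to world coordinates). Camera axes: x right, y down, z forward; pixel columns grow to the right and rows downward; lengths in m; the calibration is good to about 2 mm. A picture is of the moment at which its call begins: read the wrist's pose just before it. camera_info takes no time and is no camera call; for the wrist camera it gives the pose at the moment of the call.
- bot.sign_off(): hands the job in, once; it reports no verdict.
The state is a dict: "t": time; "qpos": joint angles; "qd": joint speeds; "tau": joint torques, N m; "position": TCP position; "eef_rot": TCP orientation; "contact_force": force on the tool from outside, world axes, zero at the start; "wrist_torque": the same for the moment, N m; "opening": finger opening in m.
Only numpy, scipy, OpenCV 4.12 (cv2) and the standard library are available. Lean on these libraries where they do the work, as an engineer would, in place of code of your own. Each camera call takes 0.05 s, during which the arm holds its last target.

## Working session

There is one attempt and no reset: what is moved stays moved. The work goes in short steps, Python scripts to look and compute and a shell command to move; the robot and the scene stay as the last step left them, time stands still between calls to the robot, and variables do not carry over. Pictures are saved under pics/ and viewed, and the job is handed in when it is done.

```bash
ls; mkdir -p pics; python3 - <<'E'
from workcell import bot
import cv2
for n in("scene","top","wrist"):
    im=bot.capture(n); cv2.imwrite(f"pics/{n}0.png",im[:,:,::-1])
    i=bot.camera_info(n); print(n,i)
o=bot.get_obs(); print(o, bot.tcp_to_grasp)
E
```

```text
pics
scene {'fov_y': 51.53987085167024, 'cx': 251.92053760597906, 'cy': 185.1033128410416, 'k1': -0.11750849132087048, 'extrinsics': array([[-0.23348089,  0.9187764 , -0.3183341 ,  0.87308789],
       [ 0.97231416,  0.21737684, -0.08574659,  0.02891371],
       [-0.00958348, -0.32954095, -0.94409264,  1.25418797],
       [ 0.        ,  0.        ,  0.        ,  1.        ]])}
top {'fov_y': 50.5422193627093, 'cx': 256.3793278176771, 'cy': 187.5189516008532, 'k1': -0.09542044128482499, 'extrinsics': array([[ 0.01317767, -0.99546895,  0.09416966,  0.34903975],
       [-0.99949942, -0.01040467,  0.02987743, -0.08332692],
       [-0.02876225, -0.09451623, -0.99510774,  1.22316913],
       [ 0.        ,  0.        ,  0.        ,  1.        ]])}
wrist {'fov_y': 58.1044392250156, 'cx': 250.92319348640558, 'cy': 191.44613604991397, 'k1': 0.03572015757513742, 'extrinsics': array([[ 0.45070267,  0.86006997,  0.23905387,  0.23370783],
       [ 0.89267336, -0.43388959, -0.12195938,  0.61154632],
       [-0.00117061,  0.26836444, -0.96331675,  0.3742856 ],
       [ 0.        ,  0.        ,  0.        ,  1.        ]])}
{'t': 0.15, 'qpos': array([-1.20201438,  0.39901844,  0.04503803,  1.53753214, -0.01871559,
        1.20692485, -0.05069422]), 'qd': array([-0.00016208, -0.00387993,  0.00055325, -0.00316951, -0.00060568,
       -0.00080802, -0.00022878]), 'tau': array([ 2.32769424e-03, -4.75561738e+01,  1.36681013e+00, -2.54512203e+01,
        1.18431656e-02,  6.48203219e-03, -6.76913885e-06]), 'position': array([0.29284837, 0.57977415, 0.23053046]), 'eef_rot': array([ 8.51705524e-01,  5.24020197e-01, -5.98483926e-04,  4.19052692e-04]), 'contact_force': array([-0.17616145,  0.33566434, -0.68021012]), 'wrist_torque': array([-0.01004748, -0.00555446,  0.01190308]), 'opening': 0.08484487292358991} 0.0187
```

View pics/scene0.png

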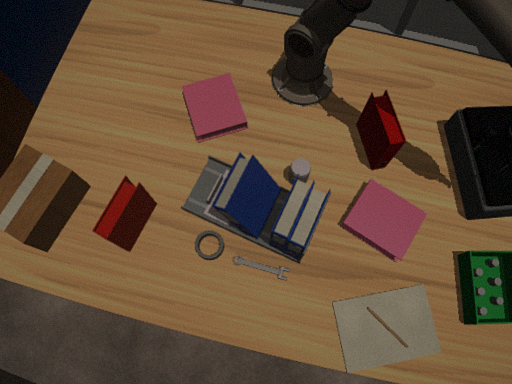

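View pics/top0.png

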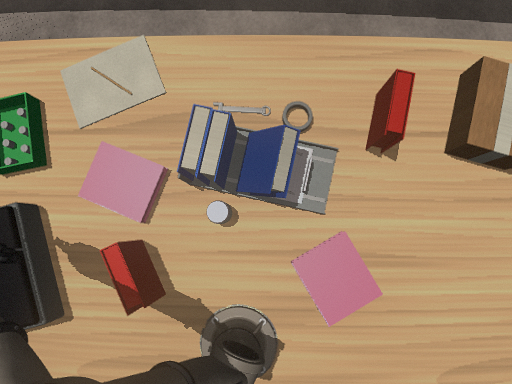

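View pics/wrist0.png

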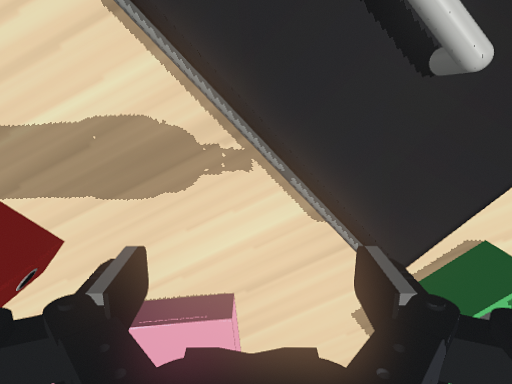

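```bash
cat > h.py <<'E'
from workcell import bot
import numpy as np, cv2
def ray(info,px):
    h=384; f=h/2/np.tan(np.radians(info['fov_y'])/2)
    K=np.array([[f,0,info['cx']],[0,f,info['cy']],[0,0,1]])
    p=cv2.undistortPoints(np.array(px,float).reshape(-1,1,2),K,np.array([info['k1'],0,0,0,0]))[:,0]
    E=info['extrinsics']; d=np.c_[p,np.ones(len(p))]@E[:3,:3].T
    return E[:3,3],d
def plane(info,px,z):
    o,d=ray(info,px); return o+d*((z-o[2])/d[:,2])[:,None]
def proj(info,P):
    h=384; f=h/2/np.tan(np.radians(info['fov_y'])/2)
    E=info['extrinsics']; q=(np.atleast_2d(P)-E[:3,3])@E[:3,:3]
    s=q[:,:2]/q[:,2:]; s=s*(1+info['k1']*(s**2).sum(1))[:,None]
    return s*f+[info['cx'],info['cy']]
E
python3 - <<'E'
import cv2
im=cv2.imread('pics/top0.png')[90:225,165:350]; cv2.imwrite('pics/topz.png',cv2.resize(im,None,fx=4.2,fy=4.2,interpolation=cv2.INTER_CUBIC))
im=cv2.imread('pics/scene0.png')[145:275,175:340]; cv2.imwrite('pics/scenez.png',cv2.resize(im,None,fx=4.5,fy=4.5,interpolation=cv2.INTER_CUBIC))
E
```

```text
(no output)
```

View pics/topz.png

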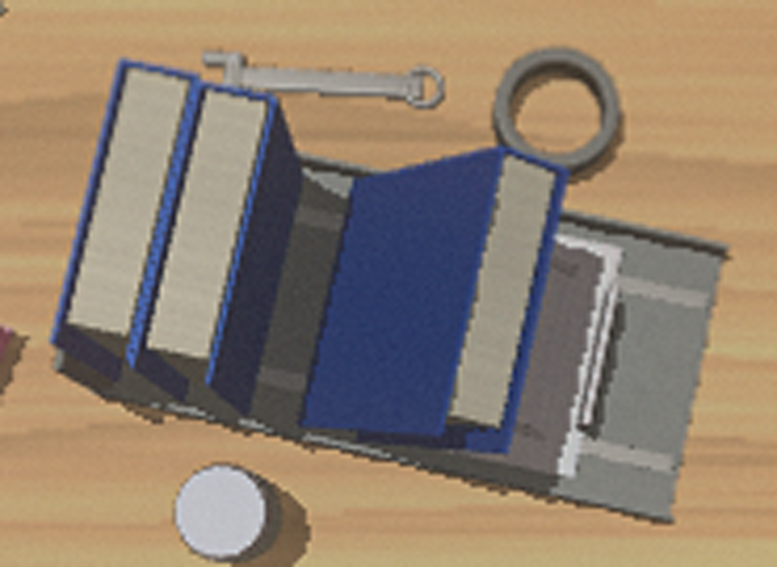

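View pics/scenez.png

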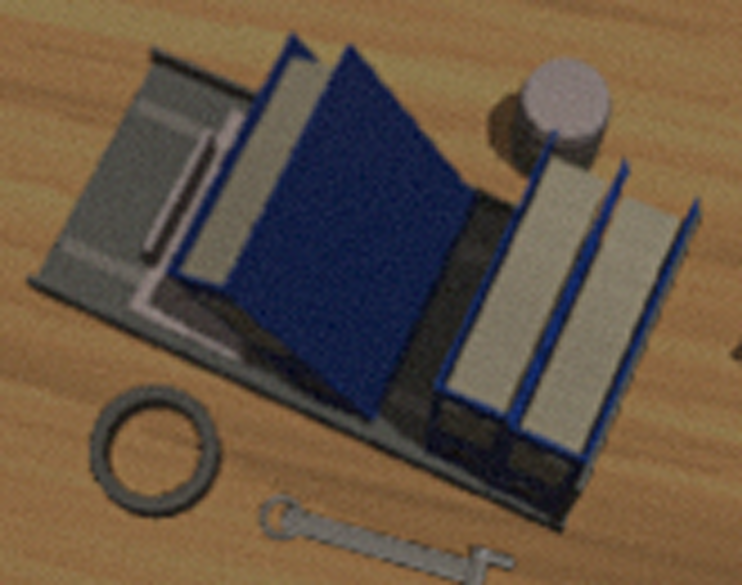

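```bash
python3 - <<'E'
from h import *
t=bot.camera_info('top'); s=bot.camera_info('scene')
T=lambda p:(np.array(p)+.5)/4.2-.5+[165,90]
S=lambda p:(np.array(p)+.5)/4.5-.5+[175,145]
np.set_printoptions(precision=4,suppress=True)
def show(n,P): print(n,P.tolist() if 0 else P[:, :2].round(4).tolist())
w=plane(t,T([(725,248),(672,520)]),.03);show('top wall ends -y',w)
w2=plane(s,S([(153,52),(33,282)]),.03);show('scene wall ends (near,far)',w2)
r=plane(t,T([(122,62),(278,98),(208,385),(52,345)]),.216);show('top row',r)
r2=plane(s,S([(697,203),(585,460),(438,388),(555,133)]),.216);show('scene row (r0 near, r0 far, r1 far, r1 near)',r2)
l=plane(t,T([(570,170),(505,452)]),.19);show('lean low edge top far near',l)
l2=plane(s,S([(295,37),(172,272)]),.19);show('lean scene near far',l2)
tb=plane(t,T([(620,300),(590,430)]),.057);show('tab rear top',tb)
tb2=plane(s,S([(212,135),(147,250)]),.057);show('tab sc',tb2)
c=plane(t,T([(221,512)]),.1);show('can',c)
show('tape',plane(t,T([(557,112)]),.0175))
E
```

```text
top wall ends -y [[0.5804, -0.2864], [0.3879, -0.2482]]
scene wall ends (near,far) [[0.3938, -0.2477], [0.5856, -0.2837]]
top row [[0.6569, 0.1107], [0.6344, 0.0146], [0.4589, 0.0528], [0.4822, 0.1477]]
scene row (r0 near, r0 far, r1 far, r1 near) [[0.4868, 0.1462], [0.6584, 0.1098], [0.6361, 0.0166], [0.462, 0.0522]]
lean low edge top far near [[0.5972, -0.1641], [0.4227, -0.1251]]
lean scene near far [[0.4251, -0.1245], [0.5968, -0.1602]]
tab rear top [[0.538, -0.209], [0.4479, -0.1885]]
tab sc [[0.457, -0.1829], [0.5508, -0.2052]]
can [[0.3874, 0.058]]
tape [[0.6814, -0.1682]]
```

```bash
python3 -m jog '0 0 -2.5 0 0 0 128; 0 0 -2.5 0 0 0 128; -7.7 6.7 -2.5 0 0 0.65 128; -7.7 6.7 -2.5 0 0 0.65 128; -7.7 6.7 -2.5 0 0 0.65 128; -7.7 6.7 -2.5 0 0 0.65 128; -7.7 6.7 -2.5 0 0 0.65 128; -7.7 6.7 -2.5 0 0 0.65 128; -7.7 6.7 -2.5 0 0 0.65 128; -7.7 6.7 -2.5 0 0 0.65 128; -15.3 13.5 -2.5 0 0 1.311 128; -15.3 13.5 -2.5 0 0 1.311 128; -15.3 13.5 -2.5 0 0 1.311 128; -15.3 13.5 -2.5 0 0 1.311 128; -15.3 13.5 -2.5 0 0 1.311 128; -15.3 13.5 -2.5 0 0 1.311 128; -15.3 13.5 -2.5 0 0 1.311 128; -15.3 13.5 -2.5 0 0 1.311 128; -15.3 13.5 -2.5 0 0 1.311 128; -15.3 13.5 -2.5 0 0 1.311 128'
cat > st.py <<'E'
from h import *
from scipy.spatial.transform import Rotation as R
C=np.array([.529,-.064]);yaw=-.207
ax=np.array([np.cos(yaw),np.sin(yaw)]);ay=np.array([-ax[1],ax[0]])
def st():
    o=bot.get_obs(); M=R.from_quat(o['eef_rot']).as_matrix(); d=o['position'][:2]-C
    print('t %.2f pos'%o['t'],o['position'].round(4),'rack xy',(d@ax).round(4),(d@ay).round(4),'F',o['contact_force'].round(1),'op',o['opening'].round(4))
    print('toolx yaw err',(np.arctan2(M[1,0],M[0,0])-yaw).round(4),'tool z',M[:,2].round(3),'q',o['qpos'].round(2))
if __name__=='__main__': st()
E
python3 st.py; python3 - <<'E'
from h import *
cv2.imwrite('pics/top1.png',cv2.resize(bot.capture('top')[60:240,120:380,::-1],None,fx=3,fy=3))
cv2.imwrite('pics/wrist1.png',bot.capture('wrist')[:,:,::-1])
E
```

```text
t: 2.15
position: [0.4985, -0.213, 0.3309]
eef_rot: [0.994, -0.107, -0.0, 0.001]
contact_force: [-0.7, 0.4, 0.7]
opening: 0.0422Traceback (most recent call last):
  File "st.py", line 9, in <module>
    if __name__=='__main__': st()
                             ~~^^
  File "st.py", line 7, in st
    print('t %.2f pos'%o['t'],o['position'].round(4),'rack xy',(d@ax).round(4),(d@ay).round(4),'F',o['contact_force'].round(1),'op',o['opening'].round(4))
                                                                                                                                    ^^^^^^^^^^^^^^^^^^
AttributeError: 'float' object has no attribute 'round'
```

```bash
sed -i "s/o\['opening'\].round(4)/round(o['opening'],4)/" st.py; python3 st.py
```

```text
t 2.25 pos [ 0.499  -0.2089  0.3308] rack xy 0.0004 -0.148 F [ 0.1 -0.3  0.7] op 0.0425
toolx yaw err -0.001 tool z [-0.001  0.001 -1.   ] q [-0.41  0.19  0.85  1.67 -0.15  1.35  0.26]
```

View pics/top1.png

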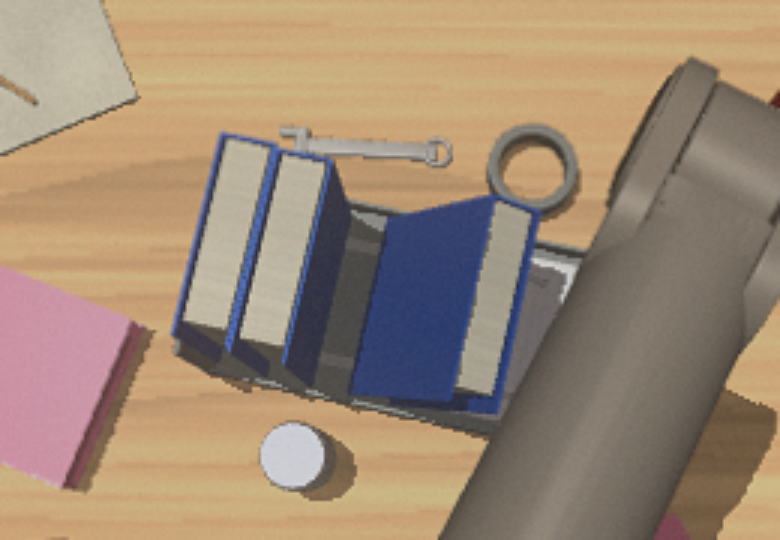

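View pics/wrist1.png

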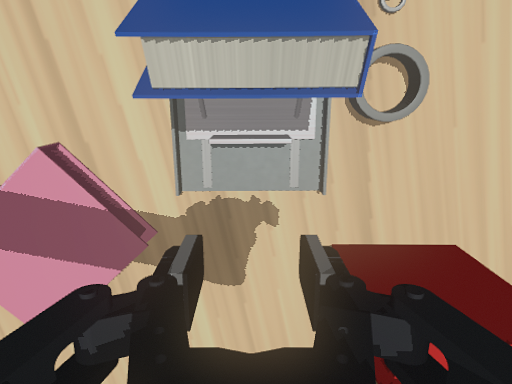

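```bash
python3 - <<'E'
from st import *
w=bot.camera_info('wrist')
def sh(n,px,z):
    P=plane(w,px,z)[:,:2]-C; print(n,np.c_[P@ax,P@ay].round(4).tolist())
sh('lean edge',[(135,97),(362,97)],.19)
sh('wall ends',[(179,193),(325,193)],.03)
sh('tab rear top',[(210,141),(292,141)],.057)
sh('tape',[(388,83)],.0175)
E
```

```text
lean edge [[-0.0901, -0.0804], [0.0891, -0.0805]]
wall ends [[-0.0949, -0.2043], [0.1, -0.2044]]
tab rear top [[-0.048, -0.1317], [0.0507, -0.1318]]
tape [[0.1729, -0.0649]]
```

```bash
python3 -m jog '0 0 1 0 0 0 128; 0 0 2 0 0 0 128; 0 0 3 0 0 0 128; 0 0 4 0 0 0 128; 0 0 4.25 0 0 0 128; 0 -0.3 4.25 0 0 0 128; 0 -0.6 4.25 0 0 0 128; 0 -0.9 4.25 0 0 0 128; 0 -1.1 4.25 0 0 0 128; 0 -1.1 4.25 0 0 0 128'; python3 st.py; python3 - <<'E'
from h import *
cv2.imwrite('pics/wrist2.png',bot.capture('wrist')[:,:,::-1])
cv2.imwrite('pics/scene2.png',cv2.resize(bot.capture('scene')[120:290,150:350,::-1],None,fx=3.5,fy=3.5))
E
```

```text
t: 3.25
position: [0.5096, -0.1644, 0.1622]
eef_rot: [0.995, -0.102, 0.001, -0.001]
contact_force: [-0.1, 0.4, -0.8]
opening: 0.0423
t 3.25 pos [ 0.5096 -0.1644  0.1622] rack xy 0.0016 -0.1022 F [-0.1  0.4 -0.8] op 0.0423
toolx yaw err 0.0026 tool z [ 0.002  0.001 -1.   ] q [-0.4   0.34  0.78  1.91 -0.29  1.    0.3 ]
```

View pics/wrist2.png

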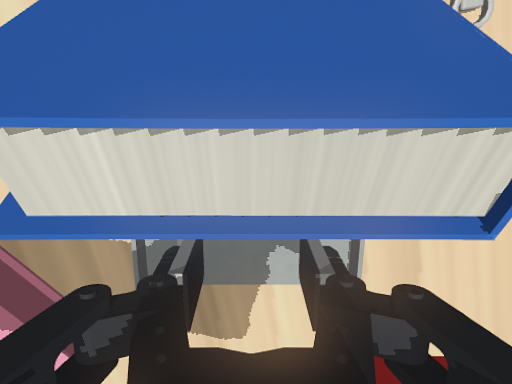

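View pics/scene2.png

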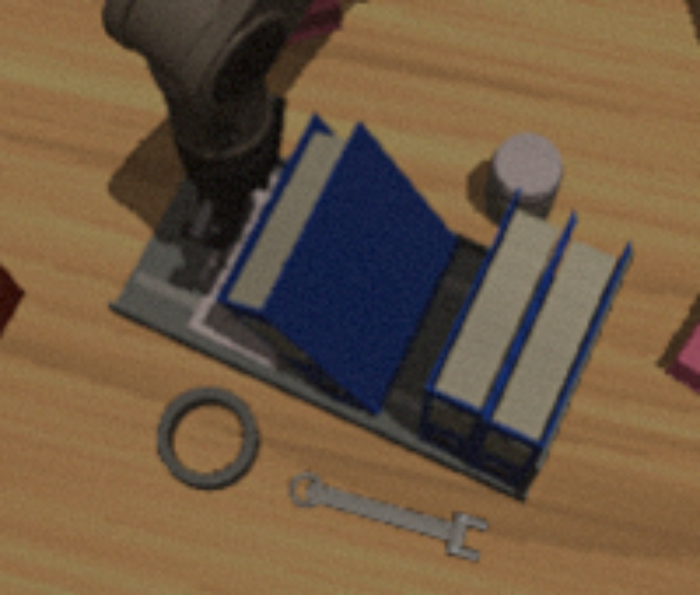

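```bash
python3 -m jog '0 -0.2 0 0 0 0 128; 0 -0.4 0 0 0 0 128; 0 -0.6 0 0 0 0 128; 0 -0.8 0 0 0 0 128; 0 -1 0 0 0 0 128; 0 -1.15 0 0 0 0 128; 0 -1.3 0 0 0 0 128; 0 -1.3 0 0 0 0 128'; python3 st.py; python3 - <<'E'
from h import *
cv2.imwrite('pics/wrist3.png',bot.capture('wrist')[:,:,::-1])
cv2.imwrite('pics/scene3.png',cv2.resize(bot.capture('scene')[120:290,150:350,::-1],None,fx=3.5,fy=3.5))
E
```

```text
t: 4.15
position: [0.5214, -0.1189, 0.1655]
eef_rot: [0.995, -0.104, 0.003, 0.001]
contact_force: [-1.7, -4.6, 18.8]
opening: 0.0425
t 4.15 pos [ 0.5214 -0.1189  0.1655] rack xy 0.0039 -0.0553 F [-1.7 -4.6 18.8] op 0.0425
toolx yaw err -0.0023 tool z [ 0.006 -0.004 -1.   ] q [-0.5   0.33  0.78  1.91 -0.27  1.    0.2 ]
```

View pics/wrist3.png

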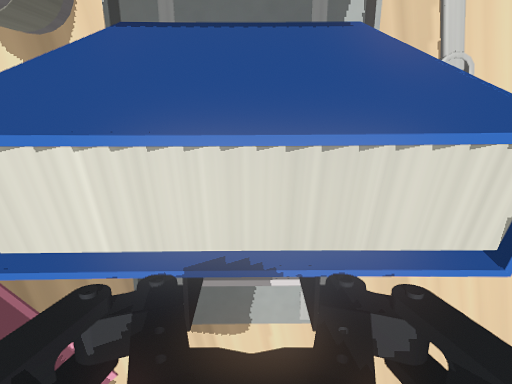

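View pics/scene3.png

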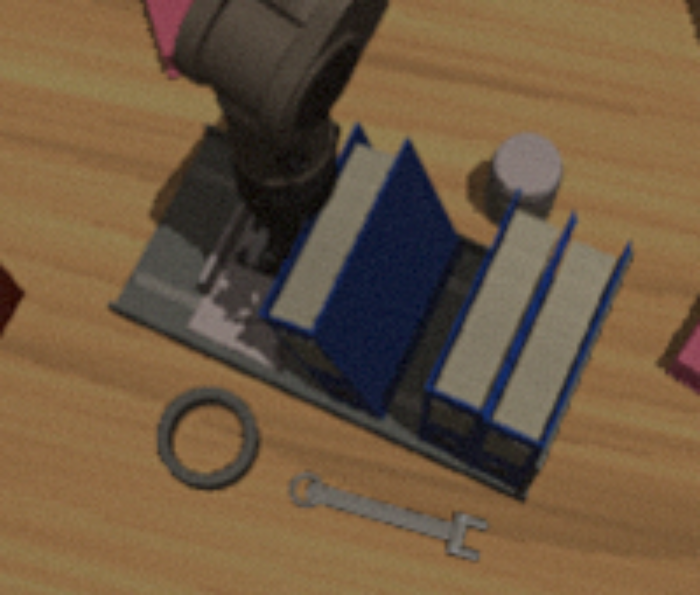

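```bash
python3 -m jog '0 0 -0.3 0 0 0 128; 0 0 -0.6 0 0 0 128; 0 0 -0.6 0 0 0 128'; python3 st.py; python3 - <<'E'
from h import *
cv2.imwrite('pics/wrist4.png',bot.capture('wrist')[:,:,::-1])
E
```

```text
t: 4.55
position: [0.52, -0.1151, 0.1867]
eef_rot: [0.995, -0.103, 0.001, -0.0]
contact_force: [0.3, -0.2, 0.9]
opening: 0.0426
t 4.55 pos [ 0.52   -0.1151  0.1867] rack xy 0.0017 -0.0519 F [ 0.3 -0.2  0.9] op 0.0426
toolx yaw err 0.0 tool z [ 0.003  0.    -1.   ] q [-0.51  0.3   0.79  1.89 -0.25  1.05  0.17]
```

View pics/wrist4.png

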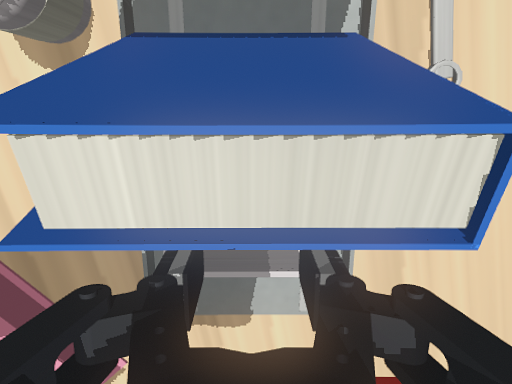

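```bash
python3 -m jog '0 -0.15 0 0 0 0 128; 0 -0.3 0 0 0 0 128; 0 -0.45 0 0 0 0 128; 0 -0.6 0 0 0 0 128; 0 -0.6 0 0 0 0 128'; python3 st.py; python3 - <<'E'
from h import *
cv2.imwrite('pics/wrist5.png',bot.capture('wrist')[:,:,::-1])
E
```

```text
t: 5.1
position: [0.5242, -0.0906, 0.185]
eef_rot: [0.995, -0.103, -0.0, -0.0]
contact_force: [-1.0, 0.6, -0.5]
opening: 0.0422
t 5.10 pos [ 0.5242 -0.0906  0.185 ] rack xy 0.0007 -0.027 F [-1.   0.6 -0.5] op 0.0422
toolx yaw err 0.0012 tool z [-0.     0.001 -1.   ] q [-0.55  0.31  0.78  1.89 -0.25  1.05  0.12]
```

View pics/wrist5.png

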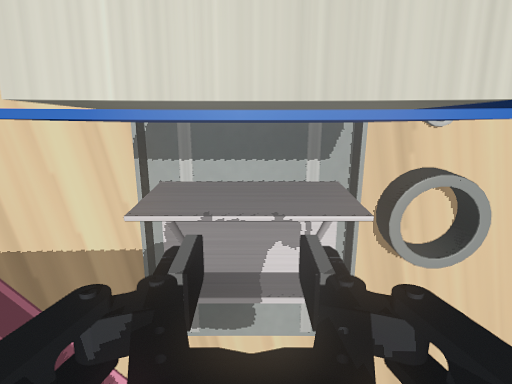

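```bash
python3 -m jog '0 0.3 0 0 0 0 128; 0 0.6 0 0 0 0 128; 0 0.6 0 0 0 0 128; 0 0.6 0 0 0 0 128'; python3 - <<'E'
from st import *
st()
w=bot.camera_info('wrist')
a=bot.capture('wrist');cv2.imwrite('pics/wrist6.png',a[:,:,::-1])
cv2.imwrite('pics/scene6.png',cv2.resize(bot.capture('scene')[120:290,150:350,::-1],None,fx=3.5,fy=3.5))
cv2.imwrite('pics/top6.png',cv2.resize(bot.capture('top')[60:240,120:380,::-1],None,fx=3,fy=3))
b=a.astype(int); m=(b[...,2]>b[...,0]*1.8)&(b[...,2]>100)
for c in (100,200,250,300,400):
    r=np.where(m[:,c])[0]; print(c,r.min() if len(r) else None, r.max() if len(r) else None)
    P=plane(w,[(c,r.max()+.5)],.216)[0,:2]-C; print((P@ax).round(4),(P@ay).round(4))
E
```

```text
t: 5.55
position: [0.5187, -0.1167, 0.1854]
eef_rot: [0.994, -0.105, 0.0, -0.0]
contact_force: [-0.2, 0.7, 0.2]
opening: 0.0425
t 5.55 pos [ 0.5187 -0.1167  0.1854] rack xy 0.0007 -0.0537 F [-0.2  0.7  0.2] op 0.0425
toolx yaw err -0.0033 tool z [ 0.  0. -1.] q [-0.51  0.31  0.79  1.89 -0.25  1.05  0.17]
100 0 167
-0.0479 -0.0076
200 0 167
-0.0149 -0.0077
250 0 167
0.0017 -0.0077
300 0 167
0.0184 -0.0078
400 0 166
0.0514 -0.0076
```

View pics/wrist6.png

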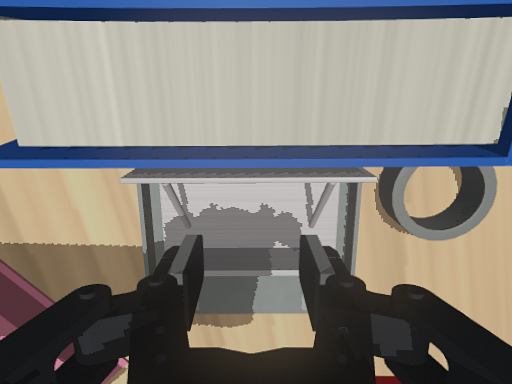

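View pics/scene6.png

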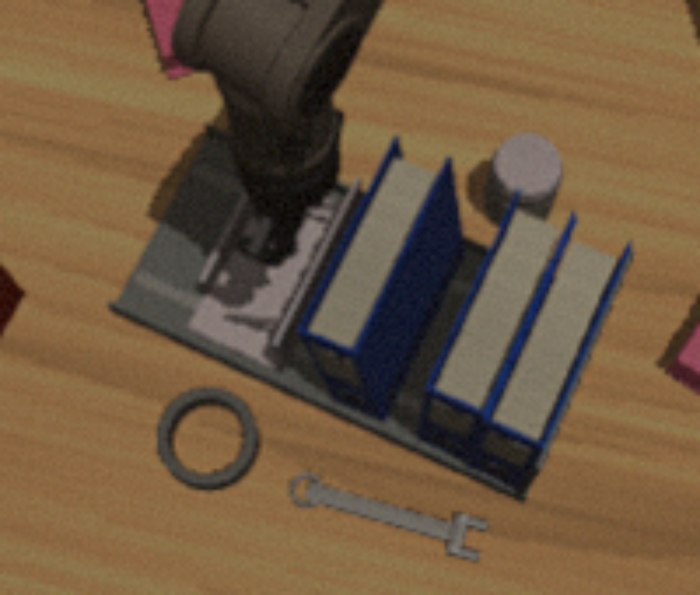

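View pics/top6.png

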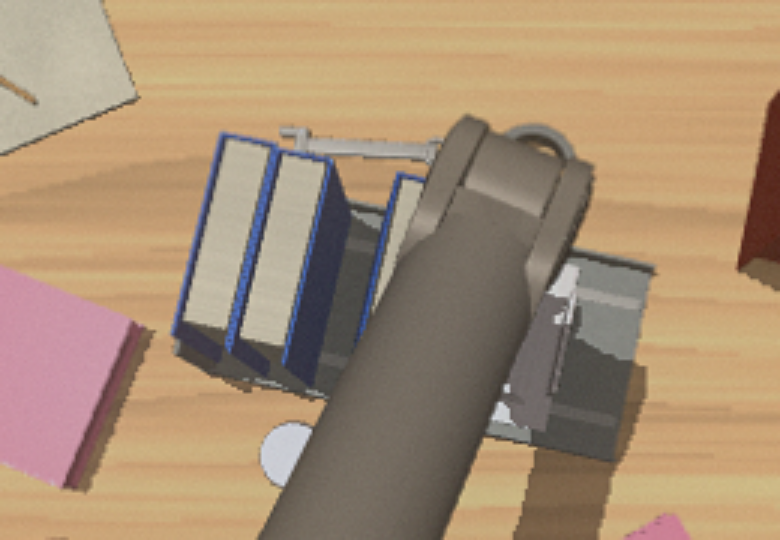

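```bash
python3 -m jog '0 0 0 0 0 0 128; 0 0 0 0 0 0 128; 0 0 0 0 0 0 128'; cat > edge.py <<'E'
from st import *
import sys
def edge(name=None,z=.216):
    w=bot.camera_info('wrist'); a=bot.capture('wrist')
    if name: cv2.imwrite(name,a[:,:,::-1])
    b=a.astype(int); m=(b[...,2]>b[...,0]*1.8)&(b[...,2]>100)
    # blue strips along columns
    for c in (120,250,380):
        r=np.where(m[:,c])[0]
        segs=np.split(r,np.where(np.diff(r)>2)[0]+1)
        out=[]
        for s in segs:
            for e in (s[0]-.5,s[-1]+.5):
                P=plane(w,[(c,e)],z)[0,:2]-C; out.append((round(float(e),1),round(float(P@ay),4)))
        print(c,out)
st(); edge(sys.argv[1])
E
python3 edge.py pics/wrist7.png
```

```text
t: 6.0
position: [0.519, -0.1153, 0.1853]
eef_rot: [0.995, -0.104, 0.0, -0.0]
contact_force: [0.0, -0.0, -0.8]
opening: 0.0424
t 6.00 pos [ 0.519  -0.1153  0.1853] rack xy 0.0008 -0.0523 F [ 0.  -0.  -0.8] op 0.0424
toolx yaw err -0.0005 tool z [ 0.  0. -1.] q [-0.51  0.31  0.79  1.89 -0.25  1.05  0.17]
120 [(13.5, 0.0396), (26.5, 0.0362)]
250 [(14.5, 0.0396), (45.5, 0.0312)]
380 [(13.5, 0.0396), (31.5, 0.0348)]
```

View pics/wrist7.png

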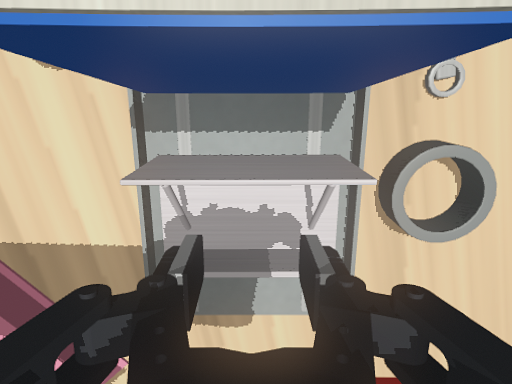

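```bash
python3 -m jog '0 0 0 0 0 0 128; 0 0 0 0 0 0 128; 0 0 0 0 0 0 128; 0 0 0 0 0 0 128; 0 0 0 0 0 0 128; 0 0 0 0 0 0 128; 0 0 0 0 0 0 128; 0 0 0 0 0 0 128; 0 0 0 0 0 0 128; 0 0 0 0 0 0 128'; python3 edge.py pics/wrist8.png; python3 - <<'E'
from st import *
w=bot.camera_info('wrist')
P=plane(w,[(250,90)],.006)[0,:2]-C; print('foot',P@ay)
cv2.imwrite('pics/scene8.png',cv2.resize(bot.capture('scene')[120:290,150:350,::-1],None,fx=3.5,fy=3.5))
E
```

```text
t: 7.05
position: [0.519, -0.1156, 0.1853]
eef_rot: [0.995, -0.104, 0.0, -0.0]
contact_force: [0.0, 0.2, -0.4]
opening: 0.0426
t 7.05 pos [ 0.519  -0.1156  0.1853] rack xy 0.0008 -0.0526 F [ 0.   0.2 -0.4] op 0.0426
toolx yaw err -0.0009 tool z [ 0.  0. -1.] q [-0.51  0.31  0.79  1.89 -0.25  1.05  0.17]
120 [(83.5, 0.0199), (93.5, 0.017)]
250 [(83.5, 0.0201), (93.5, 0.0171)]
380 [(82.5, 0.0202), (92.5, 0.0172)]
foot 0.020963492752807063
```

View pics/wrist8.png

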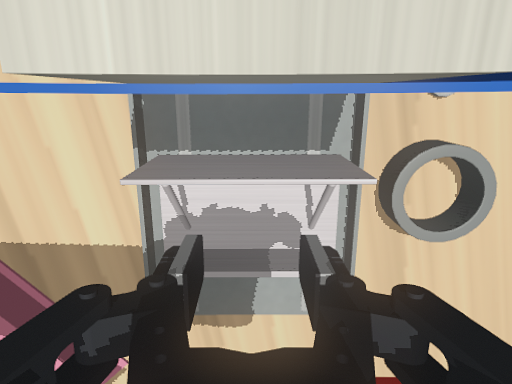

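View pics/scene8.png

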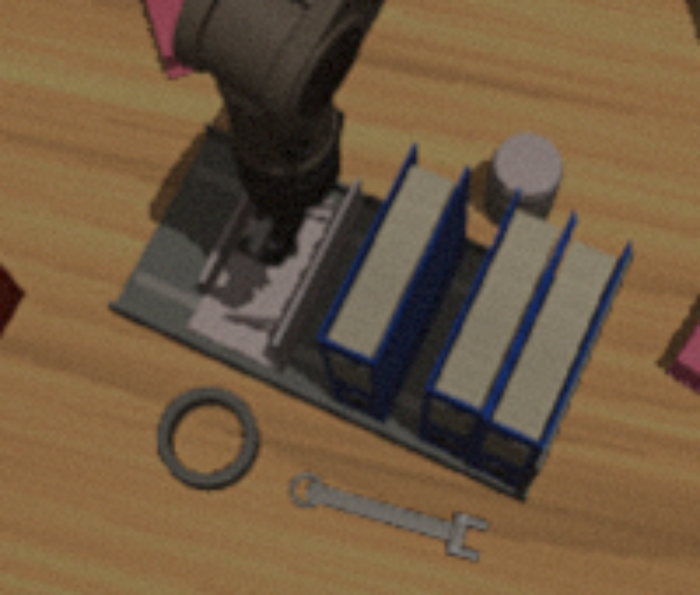

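```bash
python3 - <<'E'
from st import *
t=bot.camera_info('top'); s=bot.camera_info('scene')
print(plane(t,[(397,70),(413,71),(404,126),(386,124)],.21).round(3))
print(plane(t,[(368,150),(396,152)],.0).round(3))
print(plane(s,[(128,178),(97,215),(156,205),(128,249)],.0).round(3))
cv2.imwrite('pics/s9.png',cv2.resize(bot.capture('scene')[80:290,60:360,::-1],None,fx=2.6,fy=2.6))
E
```

```text
[[ 0.756 -0.415  0.21 ]
 [ 0.754 -0.457  0.21 ]
 [ 0.607 -0.428  0.21 ]
 [ 0.611 -0.381  0.21 ]]
[[ 0.583 -0.386  0.   ]
 [ 0.578 -0.472  0.   ]]
[[ 0.523 -0.503  0.   ]
 [ 0.672 -0.562  0.   ]
 [ 0.591 -0.378  0.   ]
 [ 0.754 -0.422  0.   ]]
```

View pics/s9.png

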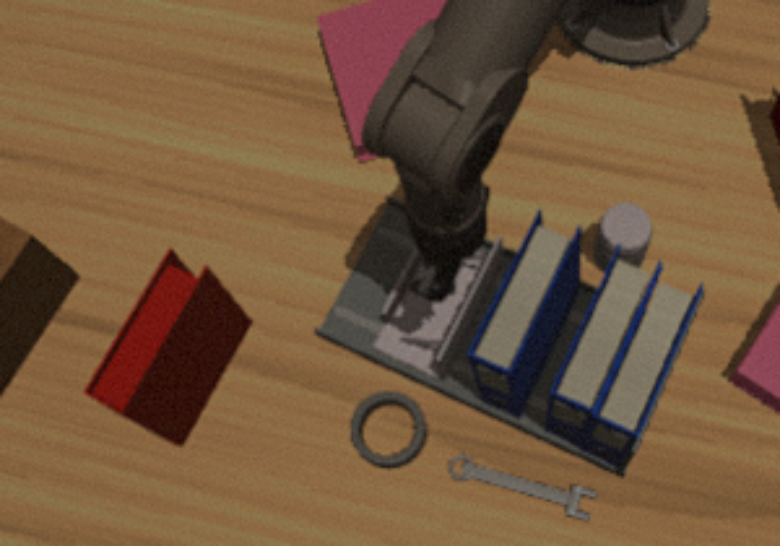

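```bash
python3 -m jog '0 1 0 0 0 0 128; 0 2 0 0 0 0 128; 0 3 0 0 0 0 128; 0 3.4 0 0 0 0 128; 0 3.4 1 0 0 0 128; 0 3.4 2 0 0 0 128; 0 3.4 3 0 0 0 128; 0 3.4 3.6 0 0 0 128; 0 3.4 3.9 0 0 0 128; 0 3.4 3.9 0 0 0 128; 0 3.4 3.9 0 0 0 128'; python3 edge.py pics/wrist10.png; python3 - <<'E'
from h import *
cv2.imwrite('pics/scene10.png',cv2.resize(bot.capture('scene')[120:290,150:350,::-1],None,fx=3.5,fy=3.5))
E
```

```text
t: 8.3
position: [0.4918, -0.2492, 0.0303]
eef_rot: [0.995, -0.104, 0.001, 0.0]
contact_force: [0.7, -0.6, 0.4]
opening: 0.0425
t 8.30 pos [ 0.4918 -0.2492  0.0303] rack xy 0.0016 -0.1889 F [ 0.7 -0.6  0.4] op 0.0425
toolx yaw err -0.001 tool z [ 0.002 -0.001 -1.   ] q [-0.12  0.56  0.67  1.97 -0.49  0.77  0.62]Traceback (most recent call last):
  File "edge.py", line 16, in <module>
    st(); edge(sys.argv[1])
          ~~~~^^^^^^^^^^^^^
  File "edge.py", line 13, in edge
    for e in (s[0]-.5,s[-1]+.5):
              ~^^^
IndexError: index 0 is out of bounds for axis 0 with size 0
```

View pics/wrist10.png

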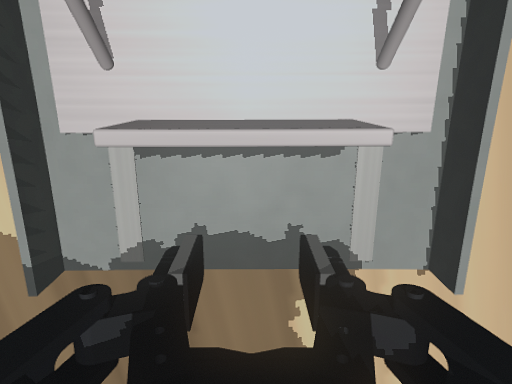

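View pics/scene10.png

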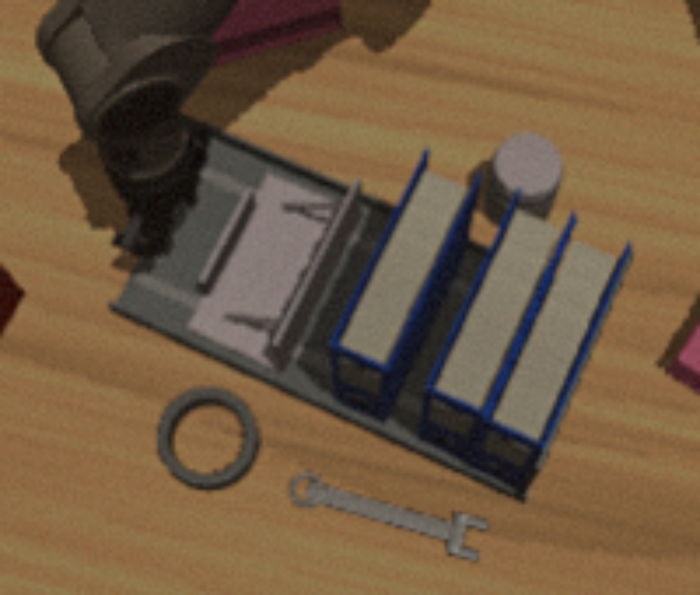

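```bash
cat > lean.py <<'E'
from st import *
s=bot.camera_info('scene')
# predicted pixel of leaner's +/- faces along mid column not occluded: sample along rack y line at x=-.0 z=.216, find blue
ys=np.arange(-.06,.22,.001)
def scan(xr):
    im=bot.capture('scene').astype(np.float32)
    W=np.array([np.r_[C+ax*xr+ay*y,.216] for y in ys]); p=proj(s,W).astype(np.float32)
    v=cv2.remap(im,p[None,:,0],p[None,:,1],cv2.INTER_LINEAR)[0]
    cream=(v[:,0]>v[:,2]*1.05)&(v[:,0]>75)
    e=np.where(np.diff(cream.astype(int)))[0]
    return [(round(float(ys[i]),3)) for i in e]
for k in range(6): print(scan([-.05,.05][k%2]))
E
python3 lean.py
```

```text
[0.01, 0.017, 0.056, 0.073, 0.098, 0.103, 0.144, 0.151, 0.192, 0.2]
[-0.018, 0.018, 0.057, 0.104, 0.143, 0.153, 0.192, 0.2]
[0.018, 0.025, 0.064, 0.076, 0.098, 0.103, 0.144, 0.151, 0.192, 0.2]
[-0.018, -0.003, 0.001, 0.027, 0.066, 0.103, 0.143, 0.153, 0.191, 0.2]
[0.017, 0.023, 0.062, 0.075, 0.098, 0.103, 0.144, 0.151, 0.192, 0.2]
[-0.018, 0.017, 0.057, 0.104, 0.143, 0.153, 0.192, 0.2]
```

```bash
python3 -m jog '0 0 0 0 0 0 128; 0 0 0 0 0 0 128; 0 0 0 0 0 0 128; 0 0 0 0 0 0 128; 0 0 0 0 0 0 128; 0 0 0 0 0 0 128; 0 0 0 0 0 0 128; 0 0 0 0 0 0 128; 0 0 0 0 0 0 128; 0 0 0 0 0 0 128; 0 0 0 0 0 0 128; 0 0 0 0 0 0 128; 0 0 0 0 0 0 128; 0 0 0 0 0 0 128; 0 0 0 0 0 0 128; 0 0 0 0 0 0 128; 0 0 0 0 0 0 128; 0 0 0 0 0 0 128'; python3 lean.py
```

```text
t: 10.5
position: [0.4909, -0.2487, 0.0293]
eef_rot: [0.995, -0.104, 0.0, -0.0]
contact_force: [-0.1, 0.4, 0.7]
opening: 0.0426
[0.015, 0.021, 0.06, 0.074, 0.098, 0.104, 0.144, 0.151, 0.192, 0.2]
[-0.018, -0.004, -0.003, 0.024, 0.062, 0.103, 0.143, 0.153, 0.191, 0.2]
[0.014, 0.022, 0.06, 0.074, 0.098, 0.103, 0.144, 0.151, 0.192, 0.2]
[-0.026, -0.025, -0.018, -0.004, -0.003, 0.024, 0.062, 0.104, 0.143, 0.153, 0.191, 0.2]
[0.015, 0.022, 0.06, 0.075, 0.098, 0.104, 0.144, 0.151, 0.192, 0.2]
[-0.026, -0.025, -0.018, -0.004, -0.003, 0.023, 0.061, 0.103, 0.143, 0.153, 0.192, 0.2]
```

```bash
python3 -m jog '0 -0.4 0 0 0 0 128; 0 -0.8 0 0 0 0 128; 0 -1 0 0 0 0 128; 0 -1.1 0 0 0 0 128; 0 -1.2 0 0 0 0 128; 0 -1.3 0 0 0 0 128; 0 -1.4 0 0 0 0 128; 0 -1.5 0 0 0 0 128; 0 -1.6 0 0 0 0 128; 0 -1.7 0 0 0 0 128; 0 -1.8 0 0 0 0 128; 0 -1.9 0 0 0 0 128; 0 -1.9 0 0 0 0 128'; python3 st.py;  python3 - <<'E'
from h import *
cv2.imwrite('pics/wrist11.png',bot.capture('wrist')[:,:,::-1])
cv2.imwrite('pics/scene11.png',cv2.resize(bot.capture('scene')[120:290,150:350,::-1],None,fx=3.5,fy=3.5))
E
python3 lean.py
```

```text
t: 12.1
position: [0.5062, -0.1763, 0.0293]
eef_rot: [0.995, -0.104, 0.0, 0.001]
contact_force: [-0.5, -3.9, -3.5]
opening: 0.0427
t 12.10 pos [ 0.5062 -0.1763  0.0293] rack xy 0.0007 -0.1146 F [-0.5 -3.9 -3.5] op 0.0427
toolx yaw err -0.0019 tool z [ 0.    -0.003 -1.   ] q [-0.28  0.54  0.67  2.   -0.49  0.76  0.48]
[0.016, 0.022, 0.061, 0.075, 0.098, 0.103, 0.144, 0.151, 0.192, 0.2]
[-0.057, 0.001, 0.023, 0.061, 0.104, 0.143, 0.153, 0.192, 0.2]
[0.016, 0.022, 0.061, 0.075, 0.098, 0.103, 0.144, 0.151, 0.192, 0.2]
[-0.057, 0.001, 0.022, 0.061, 0.104, 0.143, 0.153, 0.192, 0.2]
[0.016, 0.022, 0.061, 0.075, 0.098, 0.103, 0.144, 0.151, 0.192, 0.2]
[-0.057, 0.0, 0.023, 0.061, 0.104, 0.143, 0.153, 0.191, 0.2]
```

View pics/wrist11.png

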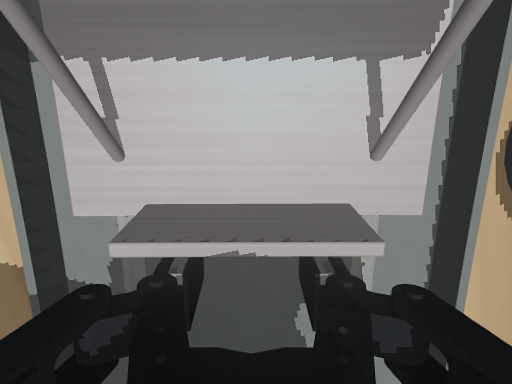

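View pics/scene11.png

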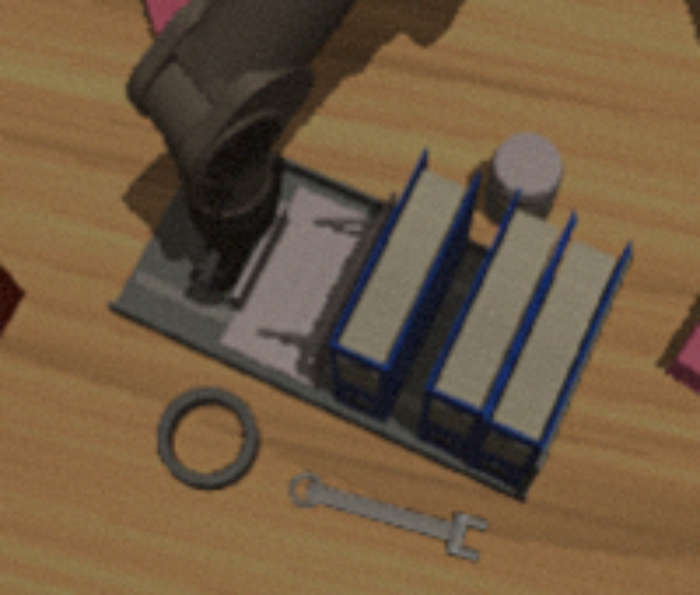

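```bash
python3 -m jog '0 -0.08 0 0 0 0 128; 0 -0.16 0 0 0 0 128; 0 -0.24 0 0 0 0 128; 0 -0.32 0 0 0 0 128; 0 -0.4 0 0 0 0 128; 0 -0.48 0 0 0 0 128; 0 -0.56 0 0 0 0 128; 0 -0.64 0 0 0 0 128; 0 -0.72 0 0 0 0 128; 0 -0.8 0 0 0 0 128; 0 -0.88 0 0 0 0 128; 0 -0.96 0 0 0 0 128; 0 -1.04 0 0 0 0 128; 0 -1.1 0 0 0 0 128;0 -1.1 0 0 0 0 128'; python3 st.py;  python3 - <<'E'
from h import *
cv2.imwrite('pics/scene12.png',cv2.resize(bot.capture('scene')[120:290,150:350,::-1],None,fx=3.5,fy=3.5))
E
python3 lean.py
```

```text
t: 14.0
position: [0.515, -0.1337, 0.0293]
eef_rot: [0.995, -0.104, 0.0, 0.002]
contact_force: [-1.2, -5.3, -2.3]
opening: 0.0423
t 14.00 pos [ 0.515  -0.1337  0.0293] rack xy 0.0006 -0.0711 F [-1.2 -5.3 -2.3] op 0.0423
toolx yaw err -0.002 tool z [-0.    -0.003 -1.   ] q [-0.36  0.54  0.68  2.01 -0.49  0.75  0.4 ]
[-0.047, 0.039, 0.045, 0.084, 0.103, 0.144, 0.151, 0.192, 0.2]
[-0.032, -0.026, -0.021, 0.02, 0.045, 0.084, 0.104, 0.143, 0.153, 0.191, 0.2]
[-0.047, 0.039, 0.045, 0.084, 0.103, 0.144, 0.151, 0.192, 0.2]
[-0.032, -0.026, -0.021, 0.02, 0.045, 0.084, 0.104, 0.143, 0.153, 0.191, 0.2]
[-0.047, 0.039, 0.045, 0.084, 0.103, 0.144, 0.151, 0.192, 0.2]
[-0.032, -0.026, -0.021, 0.02, 0.045, 0.084, 0.104, 0.143, 0.153, 0.192, 0.2]
```

View pics/scene12.png

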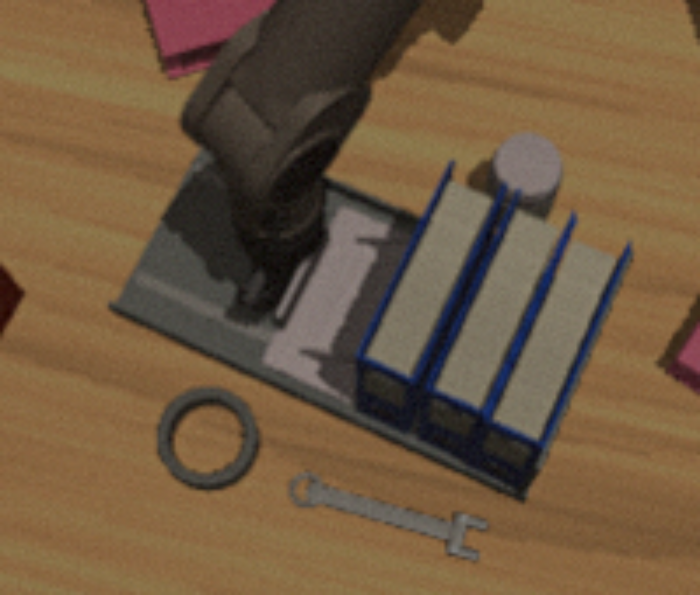

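```bash
python3 -m jog '0 -0.05 0 0 0 0 128; 0 -0.1 0 0 0 0 128; 0 -0.15 0 0 0 0 128; 0 -0.2 0 0 0 0 128; 0 -0.2 0 0 0 0 128'; python3 st.py; python3 lean.py | head -2
```

```text
t: 14.85
position: [0.5166, -0.126, 0.0293]
eef_rot: [0.995, -0.104, 0.0, 0.002]
contact_force: [-1.7, -7.5, -2.7]
opening: 0.0425
t 14.85 pos [ 0.5166 -0.126   0.0293] rack xy 0.0006 -0.0632 F [-1.7 -7.5 -2.7] op 0.0425
toolx yaw err -0.0022 tool z [-0.    -0.003 -1.   ] q [-0.38  0.54  0.68  2.01 -0.49  0.75  0.39]
[-0.038, 0.047, 0.053, 0.091, 0.103, 0.144, 0.151, 0.192, 0.2]
[-0.025, -0.018, -0.014, 0.027, 0.053, 0.091, 0.104, 0.143, 0.153, 0.191, 0.2]
```

```bash
python3 -m jog '0 -0.03 0 0 0 0 128; 0 -0.06 0 0 0 0 128; 0 -0.06 0 0 0 0 128'; python3 st.py; python3 lean.py | head -2
```

```text
t: 15.45
position: [0.5168, -0.1248, 0.0293]
eef_rot: [0.995, -0.105, 0.0, 0.002]
contact_force: [-1.5, -9.8, -3.1]
opening: 0.043
t 15.45 pos [ 0.5168 -0.1248  0.0293] rack xy 0.0006 -0.062 F [-1.5 -9.8 -3.1] op 0.043
toolx yaw err -0.0026 tool z [-0.    -0.005 -1.   ] q [-0.38  0.54  0.68  2.01 -0.48  0.75  0.38]
[-0.036, 0.047, 0.054, 0.093, 0.104, 0.144, 0.152, 0.192, 0.2]
[-0.024, -0.018, -0.012, 0.027, 0.055, 0.093, 0.104, 0.143, 0.153, 0.191, 0.2]
```

```bash
python3 -m jog '0 -0.03 0 0 0 0 128; 0 -0.06 0 0 0 0 128; 0 -0.09 0 0 0 0 128; 0 -0.09 0 0 0 0 128'; python3 st.py; python3 lean.py | head -2
```

```text
t: 16.15
position: [0.517, -0.1243, 0.0294]
eef_rot: [0.994, -0.105, 0.0, 0.004]
contact_force: [-2.1, -14.0, -4.1]
opening: 0.0428
t 16.15 pos [ 0.517  -0.1243  0.0294] rack xy 0.0006 -0.0615 F [ -2.1 -14.   -4.1] op 0.0428
toolx yaw err -0.0036 tool z [-0.    -0.009 -1.   ] q [-0.39  0.54  0.68  2.02 -0.48  0.75  0.38]
[-0.034, 0.049, 0.055, 0.093, 0.104, 0.145, 0.152, 0.192, 0.2]
[-0.023, -0.017, -0.012, 0.028, 0.055, 0.094, 0.105, 0.143, 0.154, 0.192, 0.2]
```

```bash
python3 -m jog '0 -0.04 0 0 0 0 128; 0 -0.08 0 0 0 0 128; 0 -0.12 0 0 0 0 128; 0 -0.16 0 0 0 0 128; 0 -0.16 0 0 0 0 128'; python3 st.py; python3 lean.py | head -2
```

```text
t: 16.95
position: [0.5169, -0.1243, 0.0296]
eef_rot: [0.994, -0.106, 0.001, 0.009]
contact_force: [-4.8, -25.1, -5.8]
opening: 0.0427
t 16.95 pos [ 0.5169 -0.1243  0.0296] rack xy 0.0006 -0.0615 F [ -4.8 -25.1  -5.8] op 0.0427
toolx yaw err -0.0058 tool z [-0.    -0.017 -1.   ] q [-0.4   0.54  0.69  2.02 -0.47  0.75  0.36]
[-0.031, 0.049, 0.055, 0.093, 0.104, 0.145, 0.152, 0.192, 0.2]
[-0.023, -0.017, -0.012, 0.028, 0.055, 0.094, 0.105, 0.143, 0.154, 0.192, 0.201]
```

Stalled at 25 N with no further motion, so the row is snug. Backing off, rising and looking.

```bash
python3 -m jog '0 0.1 0 0 0 0 128; 0 0.3 0 0 0 0 128; 0 0.6 0 0 0 0 128; 0 1.2 0 0 0 0 128; 0 2 0 0 0 0 128; 0 3 0 0 0 0 128; 0 3 -1 0 0 0 128; 0 3 -2 0 0 0 128; 0 3 -3 0 0 0 128; 0 3 -4 0 0 0 128; 0 3 -5 0 0 0 128; 0 3 -6 0 0 0 128; 0 3 -7 0 0 0 128; 0 3 -7 0 0 0 128; 0 3 -7 0 0 0 128'; python3 lean.py|head -2; python3 - <<'E'
from st import *
st()
cv2.imwrite('pics/scene13.png',cv2.resize(bot.capture('scene')[120:290,150:350,::-1],None,fx=3.5,fy=3.5))
cv2.imwrite('pics/top13.png',cv2.resize(bot.capture('top')[60:240,120:380,::-1],None,fx=3,fy=3))
cv2.imwrite('pics/wrist13.png',bot.capture('wrist')[:,:,::-1])
print(bot.camera_info('wrist')['extrinsics'].round(3))
E
```

```text
t: 18.75
position: [0.4956, -0.2281, 0.3102]
eef_rot: [0.995, -0.103, 0.001, -0.001]
contact_force: [0.5, 0.6, -0.3]
opening: 0.0421
[0.049, 0.055, 0.094, 0.104, 0.145, 0.152, 0.192, 0.2]
[-0.035, -0.033, -0.029, -0.024, -0.017, -0.013, 0.028, 0.055, 0.094, 0.105, 0.143, 0.154, 0.193, 0.2]
t 19.05 pos [ 0.4946 -0.2283  0.3081] rack xy 0.0001 -0.1678 F [ 0.1 -0.4 -0.1] op 0.0427
toolx yaw err -0.0009 tool z [-0.002  0.001 -1.   ] q [-0.39  0.23  0.89  1.7  -0.18  1.31  0.33]
[[ 0.978 -0.199 -0.056  0.51 ]
 [-0.206 -0.943 -0.262 -0.161]
 [-0.001  0.268 -0.963  0.453]
 [ 0.     0.     0.     1.   ]]
```

View pics/scene13.png

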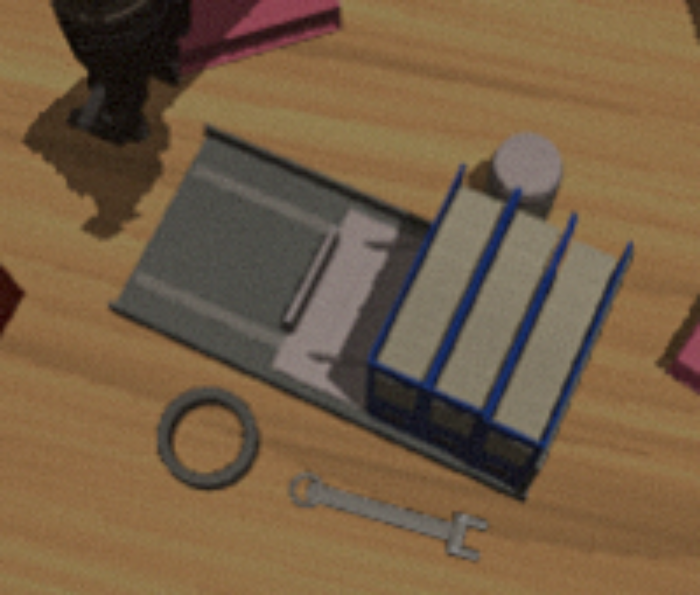

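View pics/top13.png

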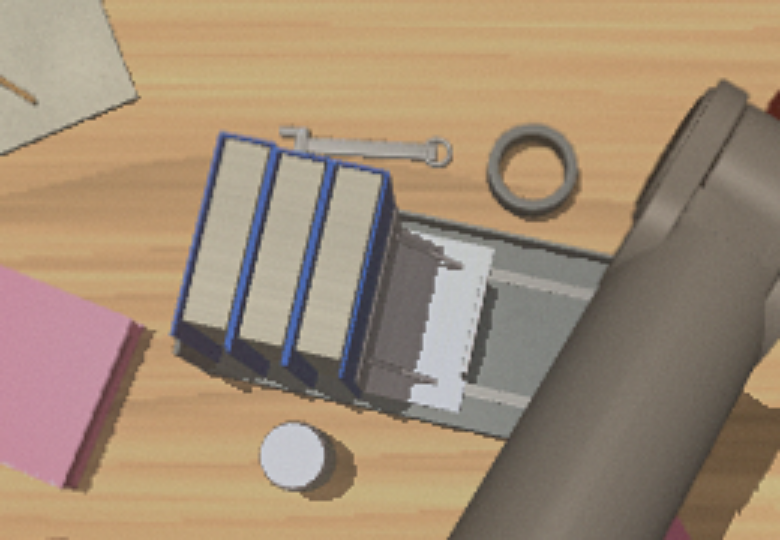

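View pics/wrist13.png

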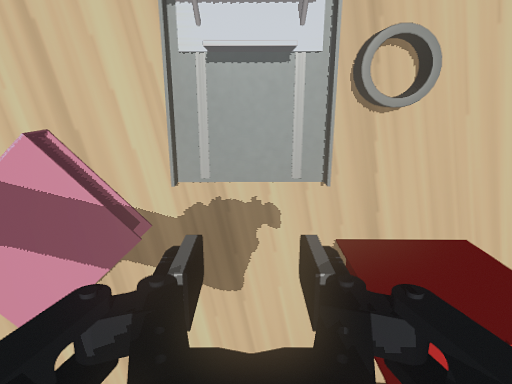

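```bash
python3 - <<'E'
from st import *
w=bot.camera_info('wrist'); t=bot.camera_info('top')
def sh(c,n,px,z):
    P=plane(c,px,z)[:,:2]-C; print(n,np.c_[P@ax,P@ay].round(4).tolist())
sh(w,'wall ends',[(174,185),(328,185)],.03)
sh(w,'tab rear top',[(204,47),(295,47)],.057)
T=lambda p:(np.array(p)+.5)/3-.5+[120,60]
sh(t,'lean top -y edge',T([(389,173),(343,380)]),.216)
sh(t,'row0 +y edge',T([(222,133),(174,334)]),.216)
E
```

```text
wall ends [[-0.0956, -0.208], [0.0984, -0.2081]]
tab rear top [[-0.0481, -0.0503], [0.0481, -0.0504]]
lean top -y edge [[0.0857, 0.0498], [-0.0942, 0.0485]]
row0 +y edge [[0.0903, 0.1975], [-0.0871, 0.1963]]
```

```bash
python3 -c "
from workcell import bot
print(bot.sign_off(), bot.get_obs()['t'])"
```

```text
the job is handed in; nothing more can be done
the job is handed in; nothing more can be done
```

The job is handed in, after about 19 s of the 53 s allowed. My last checks show all three binders upright and snug against the end plate; the hand-in itself gave no verdict.

**What I did:**
- I pushed the slumped binder's top edge along +y with both fingertips until it pivoted up onto its foot. The follower looked unmoved in the pictures.
- I waited for the binder to stop rocking, then pushed the follower's tab until the row stalled at about 25 N.
- I backed off, raised the arm clear and looked again.

**Last checks, in my measured rack frame:**

| What | Measured | Ideal or limit |
|---|---|---|
| Follower face | y about 0.050 m | at least 0.041 m |
| Leaner's follower-side face | y about 0.049 m, so its origin is near 0.074 m | origin at least 0.066 m |
| Leaner square to the rack | within about 0.01 rad | 0.07 rad |

The can, tape roll and wrench look unmoved in the pictures, but I did not measure them again. Nothing is touching the gripper.

**Not clean:**
- **Upward force:** partway through the first push, the binder's edge caught higher up on the fingers and pushed up with 19 N. I raised the tool by 24 mm and carried on.
- **Rocking:** the binder rocked for a few seconds after it stood up. It was still before I touched the follower.
- **Measurement differences:** my rack-frame readings differ by up to about 6 mm between views. The final ones agree with the ideal positions to about 1 to 4 mm.

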